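Hold a wood block in the corner of its mounting board

TASK

Lift the hanging wood block up and off the two hooks of its stand, stand it on the mounting board and press it firmly into the corner, its long face against the long low stop and its end against the short stop, both at once. Finish while still gripping it and pressing it against both stops, so that it can be screwed down from below: do not let go. Leave the other instruments and the mug where they are.

Things in the scene. Friction and masses are not known exactly. Their poses are not given: they have to be found in the camera images.
- woodblock: hanging wood block: upright hardwood slab, 38 mm thick (its x), 120 long (its y), 64 high (its z), 0.25 kg, a dark slit along each long face. An 8 mm steel rod, 54 mm above the underside, sticks out 18 mm from the middle of each end (along y). Origin at the centre of its underside. Same when turned end for end.
- stand: fixed steel stand, base 160 x 190 x 12 mm, origin centre of underside. Two hook arms at y = +-68 mm, 8 wide, reach to its -x from a back frame (x = 68, all under 116 high). Notches: floor 105 above the table, centred at x = -20, 14 long, tips to 115. The block's rod ends lie in them: underside 55 above the table, axes along the stand's; raised 10 mm it is free. 60 mm clear from block to frame.
- board: fixed plywood mounting board, 200 (x) x 220 (y) x 12 mm high, with two aluminium stops forming an inside corner. Origin at the centre of its underside. A block fully home in the corner, long face on the long stop, has its axes along the board's and its origin at x = +56, y = +15, z = +12 mm in the board's frame.
- long_stop: low rigid aluminium bar on the board, 24 mm high, 18 thick, 150 long (board's y), for the block's long face. Axes along the board's; origin: middle of the lower edge of its inner face (board x = +75, y = 0, z = +12 mm); that face looks to -x. Board and stops are bare and grippy: a block pressed on one of them drags (friction about 0.6) and needs a firm push to slide on to the next.
- end_stop: short rigid aluminium bar on the board, 36 mm high, 18 thick, 70 long (board's x), for the block's end face (the rod passes above it). Axes along the board's; origin: middle of the lower edge of its inner face (board x = +36, y = +75, z = +12 mm); that face looks to -y.
- finger_cymbal: small brass finger cymbal, 48 mm across, 14 mm high, lying on the open part of the mounting board; bystander; origin at the centre of its underside
- handbell: brass handbell with a dark wooden handle, 56 mm across, 95 mm high; bystander; origin at the centre of its foot
- shaker: plain metal cylinder shaker, 42 mm across, 75 mm high; bystander; origin at the centre of its foot
- harmonica: harmonica, 29 x 105 x 20 mm, lying flat; bystander; origin at the centre of its underside
- cowbell: dark steel cowbell standing on its mouth, 50 x 70 x 112 mm; bystander; origin at the centre of its foot
- castanet: dark wooden castanet, 56 mm across, 21 mm high; bystander; origin at the centre of its underside
- mug: white mug, 80 mm across, 90 mm high, with a handle; bystander; origin at the centre of its foot
Not all that is in view belongs to the job. What is shaped like the stand but orange is not meant.

How it is judged:
On the way:
1. the wood block is held in the fingers, lifted clear of the hooks (z of woodblock in the frame of stand above 0.068 m and contact force between woodblock and stand below 0.1 N and contact force between the fingers and woodblock above 1 N), for 0.2 s.
At the end, for the whole second after the job is handed in: The block stands on the board, within 3 mm of its top, upright and square to it (0.05 rad), within 4 mm of fully home in the corner, at rest, still gripped by the fingers (over 2 N), pressing with over 2 N on each of the two stops, for the last second (contact force between woodblock and long_stop above 2 N and contact force between woodblock and end_stop above 2 N and contact force between the fingers and woodblock above 2 N and x of woodblock in the frame of board between 0.052 and 0.06 m and y of woodblock in the frame of board between 0.011 and 0.019 m and z of woodblock in the frame of board between 0.009 and 0.015 m and angle between the y axis of woodblock and the y axis of board, either way round below 0.05 rad and angle between woodblock's own z axis and vertical below 0.05 rad and linear speed of woodblock below 0.01 m/s); the arm keeps its last pose, push and grip.
It fails at once if one of the other instruments or the mug is moved more than 30 mm (distance of any of finger_cymbal, handbell, shaker, harmonica, cowbell, castanet, mug from where it was at the start of the episode above 0.03 m).
It also fails if it takes over 45 s, if anything falls off the work surface, if the arm or the gripper's body presses on something with over 40 N, if the wrist force passes 120 N, or if a joint passes its speed limit or range.

ROBOT

A 6-joint arm with a two-finger parallel gripper is mounted at the origin on the work surface. World frame = base frame: x ahead of the robot, y to its left, z up, the work surface at z = 0. Lengths are in m, angles in rad, forces in N, time in s.
With the tool pointing down it reaches from about 0.3 to 0.95 m from the base axis. Payload 3.1 kg.
Tool frame: the origin (TCP) lies where the fingers leave the gripper's body, on its centre line; the fingertips stand 73 mm ahead of it and the grasp point (between the pads) lies 54 mm ahead of it; z points along the fingers, y is the direction in which the jaws open and shut (so a half turn about z gives the same grasp; the last joint's range is limited). The gripper opens to 85 mm and grips with 20 to 120 N. Pads are 22 mm wide; open, the fingers measure 114 mm over their backs; the gripper's body (76 mm by 85 mm) begins 54 mm behind the grasp point. The pads swing forward as they close: fully open they stand 13 mm farther back than shut.
Start: joints at [1.129, 0.308, 1.634, -0, 1.2, -0.07], TCP at [0.227, 0.582, 0.304] pointing down, gripper open.
Joint ranges: [-3.06, 3.06], [-0.79, 1.96], [0.05, 2.63], [-1.19, 4.34], [0.05, 2.64], [-2.94, 2.94]. Speed limits (rad/s): [2.79, 2.79, 3.14, 3.14, 3.14, 3.14].

INTERFACE

Orientations are given as a unit quaternion [x, y, z, w].
In Python, from plant import * gives the robot as it stands. Calls block until the motion is done:
- goto(position, orientation): joint-space move of the TCP to a pose.
- move_l(position, speed=0.15, rot=None, stop_force=None): straight line of the TCP; rot=None keeps the orientation; speed is the mean speed in m/s. With stop_force (N) it stops when the force on the tool has changed by that much, and returns True; else False.
- move_joints(angles): joint-space move.
- move_gripper(opening, grip_force=None): finger opening in m; grip_force is the grip in N (None keeps the last); returns when the fingers have stopped.
- pause(seconds).
- solve_ik(position, orientation): joint angles nearest the present ones, or None.
- read_state(): the state.
- get_image(name): name is "scene" or "side" or "wrist"; returns the picture (400x640x3 uint8, red, green, blue); there is no depth.
- camera_info(name): a dict with "K" (3x3 intrinsics, pixels), "k1" (the pictures are not rectified: a ray, as slopes to the right and down, at radius r is drawn at 1 + k1 r^2 times it, then the intrinsics apply), "eye" and "rotation" of the camera in the world. Camera axes: x right, y down, z forward; pixel columns grow to the right and rows downward; lengths in m; the calibration is good to about 2 mm. A picture is of the moment at which its call begins: read the wrist's pose just before it. camera_info takes no time and is no camera call; for the wrist camera it gives the pose at the moment of the call.
A pose or a line that the arm cannot do raises IKError and nothing moves.
- job_done(): hands the job in, once; it reports no verdict.
The state is a dict: "t": time; "q": joint angles; "qvel": joint speeds; "joint_efforts": joint torques, N m; "ee_pos": TCP position; "tcp_rot": TCP orientation; "ft_force": force on the tool from outside, world axes, zero at the start; "ft_torque": the same for the moment, N m; "finger_gap": finger opening in m.
Only numpy, scipy, OpenCV 4.12 (cv2) and the standard library are available. Lean on these libraries where they do the work, as an engineer would, in place of code of your own. Each camera call takes 0.05 s, during which the arm holds its last target.

## Working session

There is one attempt and no reset: what is moved stays moved. The work goes in short steps, each a Python script; the robot and the scene stay as the last script left them, time stands still between calls to the robot, and variables do not carry over. Pictures are saved under pics/ and viewed, and the job is handed in when it is done.

```bash
mkdir -p pics; ls; python3 - <<'E'
from plant import *
import cv2
for n in ["scene","side","wrist"]:
    im=get_image(n); cv2.imwrite(f"pics/{n}0.png",im[:,:,::-1])
    c=camera_info(n); print(n,c)
s=read_state(); print(s)
E
```

```text
pics
scene {'K': array([[410.55525081,   0.        , 319.91349564],
       [  0.        , 410.55525081, 198.27732504],
       [  0.        ,   0.        ,   1.        ]]), 'k1': -0.06503847879471535, 'eye': array([ 1.41153625, -0.23631022,  0.92015526]), 'rotation': array([ 0.72639396,  0.5636323 , -0.23801186, -0.31308273])}
side {'K': array([[475.44146681,   0.        , 324.24466089],
       [  0.        , 475.44146681, 205.54643109],
       [  0.        ,   0.        ,   1.        ]]), 'k1': -0.13631235071748327, 'eye': array([-0.24174274, -0.8627358 ,  0.96763221]), 'rotation': array([ 0.83323841, -0.33262183,  0.15332182, -0.41420875])}
wrist {'K': array([[298.8568123 ,   0.        , 315.96677775],
       [  0.        , 298.8568123 , 197.10355564],
       [  0.        ,   0.        ,   1.        ]]), 'k1': -0.007276701273604926, 'eye': array([0.14961853, 0.61223464, 0.37292423]), 'rotation': array([0.81458631, 0.55686628, 0.09053545, 0.13473095])}
{'t': 0.15, 'q': array([ 1.12928203e+00,  3.08827448e-01,  1.63486766e+00, -2.09873134e-05,
        1.19971251e+00, -6.97035915e-02]), 'qvel': array([ 0.00161938, -0.00114268, -0.00565461,  0.00065769,  0.00068372,
        0.00016403]), 'joint_efforts': array([-5.70655970e-05, -4.15800190e+01, -2.77148259e+01, -2.18151376e-04,
        6.03670516e-03, -2.40934287e-05]), 'ee_pos': array([0.22687962, 0.58182329, 0.30290942]), 'tcp_rot': array([ 1.84832537e-01,  9.82769612e-01, -8.80467776e-04, -2.19984177e-04]), 'ft_force': array([ 0.07452176, -0.16731699, -0.20508383]), 'ft_torque': array([-0.00470141,  0.03278634,  0.025437  ]), 'finger_gap': 0.08559370101008909}
```

View pics/scene0.png

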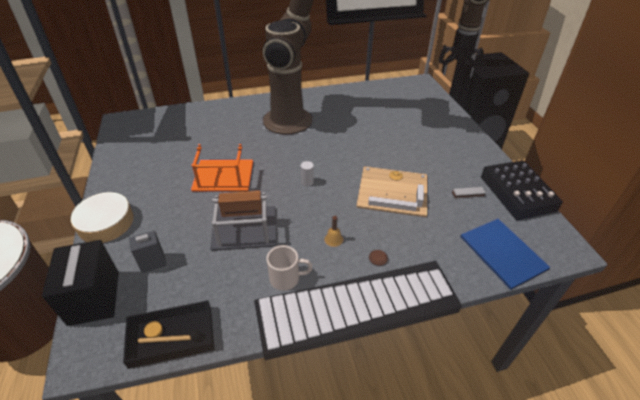

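View pics/side0.png

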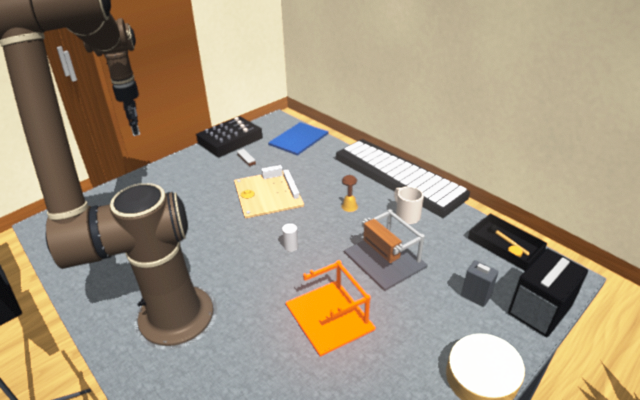

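View pics/wrist0.png

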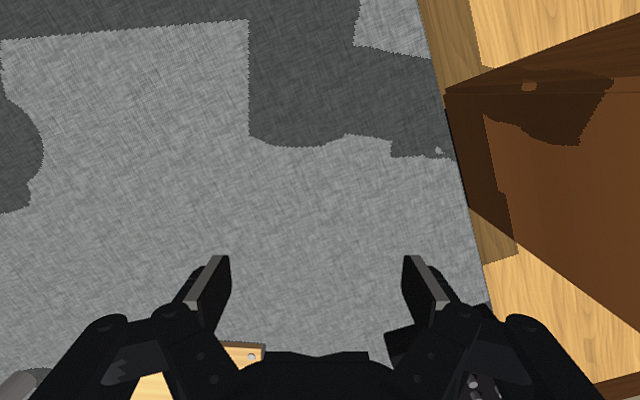

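The scene view shows a steel-grey stand carrying a brown block (scene 242,212; side 385,245), an empty orange look-alike (scene 223,172; side 330,310) and the board (scene 393,190; side 268,192). The grey stand is the one meant, because it is steel and holds the block. I'll enlarge it to confirm.

```bash
cat > h.py <<'E'
import numpy as np, cv2
from scipy.spatial.transform import Rotation as R
def unproj(ci,px):
    d=np.array([ci['k1'],0,0,0,0.])
    K=ci['K']; p=np.array(px,float).reshape(-1,2)
    n=(p-[K[0,2],K[1,2]])/[K[0,0],K[1,1]]
    s=n.copy()
    for _ in range(30): s=n/(1+ci['k1']*(s**2).sum(1,keepdims=True))
    r=np.c_[s,np.ones(len(s))]
    return R.from_quat(ci['rotation']).apply(r)
def onz(ci,px,z):
    d=unproj(ci,px); e=ci['eye']
    z=np.broadcast_to(z,(len(d),))
    return e+d*((z-e[2])/d[:,2])[:,None]
def proj(ci,P):
    c=R.from_quat(ci['rotation']).inv().apply(np.atleast_2d(P)-ci['eye'])
    s=c[:,:2]/c[:,2:]
    s=s*(1+ci['k1']*(s**2).sum(1,keepdims=True))
    return s*[ci['K'][0,0],ci['K'][1,1]]+[ci['K'][0,2],ci['K'][1,2]]
def crop(im,x0,y0,w,h,f,name):
    c=cv2.resize(im[y0:y0+h,x0:x0+w],None,fx=f,fy=f,interpolation=cv2.INTER_CUBIC)
    cv2.imwrite(name,c)
def Rz(a): return np.array([[np.cos(a),-np.sin(a),0],[np.sin(a),np.cos(a),0],[0,0,1]])
E
python3 - <<'E'
from h import *
a=cv2.imread('pics/scene0.png');b=cv2.imread('pics/side0.png')
crop(a,190,140,100,120,5,'pics/c1.png')
crop(a,345,155,100,70,7,'pics/c2.png')
crop(b,335,200,100,95,6,'pics/c3.png')
crop(b,225,155,90,70,7,'pics/c4.png')
E
```

```text
(no output)
```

View pics/c1.png

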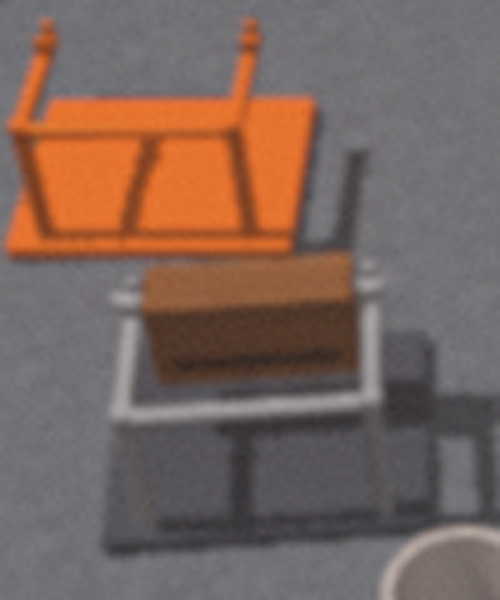

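View pics/c2.png

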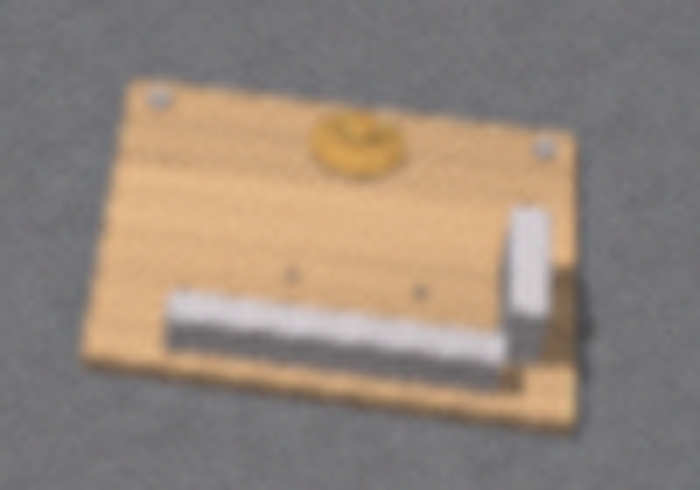

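View pics/c3.png

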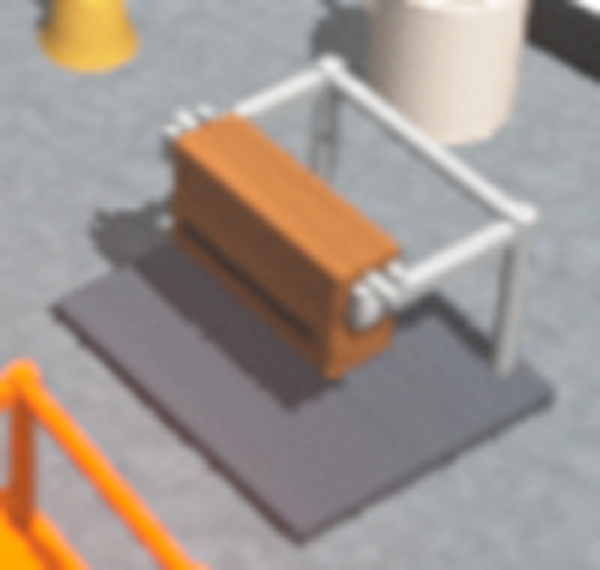

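View pics/c4.png

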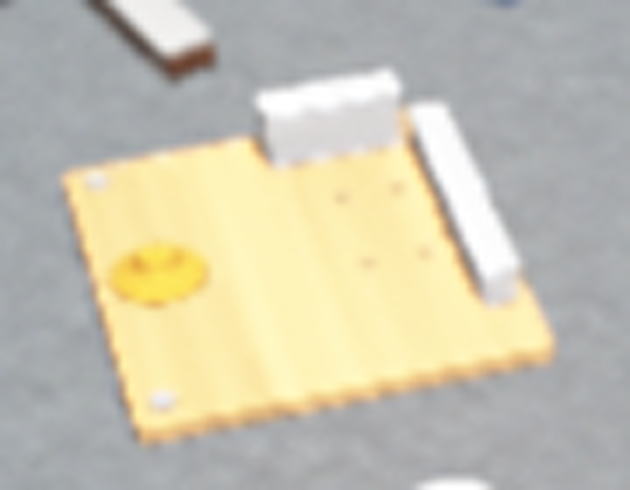

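The crops confirm it. The grey stand holds the slab by its rods in both hooks, with the frame on the far (+x) side. On the board, the long stop is on the +x side and the end stop on the +y side. Next I'll fit poses to the corners using both views.

```bash
cat > fit.py <<'E'
from h import *
from scipy.optimize import least_squares
from plant import camera_info
C={n:camera_info(n) for n in('scene','side')}
def up(X,f,x0,y0): X=np.array(X,float); return (X+.5)/f-.5+[x0,y0]
bx,by,bz=.019,.06,.119
# stand: (cam, crop px, local pt)
S=[('scene',(140,272),(-.02-bx,-by,bz)),('scene',(350,253),(-.02-bx,by,bz)),('scene',(355,300),(-.02+bx,by,bz)),('scene',(147,312),(-.02+bx,-by,bz)),
('scene',(105,550),(.08,-.095,0)),('scene',(435,335),(-.08,.095,.012)),
('side',(172,143),(-.02-bx,by,bz)),('side',(238,110),(-.02+bx,by,bz)),('side',(400,252),(-.02+bx,-by,bz)),('side',(335,280),(-.02-bx,-by,bz)),
('side',(52,305),(-.08,.095,.012)),('side',(300,535),(-.08,-.095,.006)),('side',(552,390),(.08,-.095,.012))]
B=[('scene',(130,80),(-.1,-.11,.012)),('scene',(577,132),(-.1,.11,.012)),('scene',(577,418),(.1,.11,.012)),('scene',(83,357),(.1,-.11,.012)),
('scene',(170,290),(.075,-.075,.036)),('scene',(507,333),(.075,.075,.036)),('scene',(510,207),(.001,.075,.048)),('scene',(550,207),(.001,.093,.048)),('scene',(552,312),(.071,.093,.048)),('scene',(508,312),(.071,.075,.048)),
('side',(63,177),(-.1,.11,.012)),('side',(138,432),(-.1,-.11,.012)),('side',(555,345),(.1,-.11,.012)),
('side',(265,115),(.001,.075,.048)),('side',(402,92),(.071,.075,.048)),('side',(257,95),(.001,.093,.048)),('side',(395,72),(.071,.093,.048)),
('side',(412,107),(.075,.075,.036)),('side',(445,103),(.093,.075,.036)),('side',(518,262),(.093,-.075,.036)),('side',(485,278),(.075,-.075,.036))]
cropS={'scene':(5,190,140),'side':(6,335,200)}; cropB={'scene':(7,345,155),'side':(7,225,155)}
def fit(L,cr,x0):
    def res(p):
        o=[]
        for c,px,l in L:
            P=Rz(p[2])@np.array(l)+[p[0],p[1],0]
            o.append(proj(C[c],P)[0]-up(px,*cr[c]))
        return np.array(o).ravel()
    r=least_squares(res,x0,loss='soft_l1'); return r.x,res(r.x).reshape(-1,2)
if __name__=='__main__':
    for L,cr,p0 in((S,cropS,None),(B,cropB,None)):
        c,px,l=L[0]; g=onz(C[c],up(px,*cr[c]),l[2])[0]
        x,e=fit(L,cr,[g[0],g[1],0]); print(x,np.degrees(x[2]));print(e.round(1).tolist())
E
python3 fit.py
```

```text
[ 0.55161816 -0.24188072 -0.16648254] -9.538747147112046
[[1.4, -2.4], [1.2, -0.9], [-0.0, -1.2], [-1.2, -1.3], [-0.7, 1.2], [-1.3, -1.5], [-0.0, -1.2], [-0.3, -0.6], [0.4, -1.1], [0.3, -0.2], [0.5, -1.4], [-0.2, 1.2], [1.7, -0.2]]
[ 0.50649952  0.25493748 -0.44192482] -25.320426798849308
[[0.2, -0.5], [-0.2, 0.1], [-0.2, 0.2], [-0.1, -0.7], [-0.0, -0.5], [-0.1, -0.3], [0.5, -0.7], [0.4, 0.1], [-0.0, -0.1], [0.4, -0.9], [0.6, -0.2], [0.5, -0.2], [0.4, -0.1], [0.2, 0.1], [-0.1, -0.2], [0.4, 0.4], [-0.3, 0.1], [-0.2, 0.3], [-0.0, -0.1], [0.5, 0.4], [0.0, -0.8]]
```

```bash
python3 - <<'E'
from plant import *
from h import *
s=read_state();c=camera_info('wrist')
T=R.from_quat(s['tcp_rot']); print(T.as_matrix().round(3)); print('cam in tool',T.inv().apply(c['eye']-s['ee_pos']).round(4)); print((T.inv()*R.from_quat(c['rotation'])).as_matrix().round(3))
for nm,(x,y,a,ox,oy,z) in {'stand':(.5516,-.2419,-.1665,-.02,0,.156),'standhi':(.5516,-.2419,-.1665,-.02,0,.30),'board':(.5065,.2549,-.4419,.056,.015,.113)}.items():
  p=Rz(a)@[ox,oy,0]+[x,y,z]
  for sg in (1,-1):
    ty=sg*Rz(a)[:,0]; tz=np.array([0,0,-1.]); tx=np.cross(ty,tz)
    q=R.from_matrix(np.c_[tx,ty,tz]).as_quat()
    r=solve_ik(p,q); print(nm,sg,p.round(3),tx.round(2),None if r is None else np.round(r,2))
E
```

```text
[[-0.932  0.363 -0.001]
 [ 0.363  0.932 -0.002]
 [ 0.    -0.002 -1.   ]]
cam in tool [ 0.083   0.0001 -0.07  ]
[[-0.    -0.947 -0.32 ]
 [ 1.     0.    -0.001]
 [ 0.001 -0.32   0.947]]
stand 1 [ 0.532 -0.239  0.156] [0.17 0.99 0.  ] [-0.5   0.41  1.83 -0.    0.9  -0.33]
stand -1 [ 0.532 -0.239  0.156] [-0.17 -0.99 -0.  ] [-0.5   0.41  1.83 -0.    0.9   2.81]
standhi 1 [ 0.532 -0.239  0.3  ] [0.17 0.99 0.  ] [-0.5   0.23  1.74 -0.    1.17 -0.33]
standhi -1 [ 0.532 -0.239  0.3  ] [-0.17 -0.99 -0.  ] [-0.5   0.23  1.74 -0.    1.17  2.81]
board 1 [0.564 0.245 0.113] [0.43 0.9  0.  ] [ 0.34  0.52  1.77 -0.    0.85  0.78]
board -1 [0.564 0.245 0.113] [-0.43 -0.9  -0.  ] [ 0.34  0.52  1.77 -0.    0.85 -2.36]
```

```bash
cat >> h.py <<'E'
def tq(a,sg=1):
    ty=sg*Rz(a)[:,0]; tz=np.array([0,0,-1.]); tx=np.cross(ty,tz)
    return R.from_matrix(np.c_[tx,ty,tz]).as_quat()
E
python3 - <<'E'
from plant import *
from h import *
import json
goto([.532,-.239,.31],tq(-.1665))
pause(.3)
s=read_state();c=camera_info('wrist');im=get_image('wrist')
cv2.imwrite('pics/w1.png',im[:,:,::-1]); print(s['t'],s['ee_pos'],c['eye'])
json.dump({k:np.array(v).tolist() for k,v in c.items()},open('w1.json','w'))
E
```

```text
3.5167 [ 0.53211746 -0.23874832  0.31000088] [ 0.54509298 -0.1571564   0.38000822]
```

View pics/w1.png

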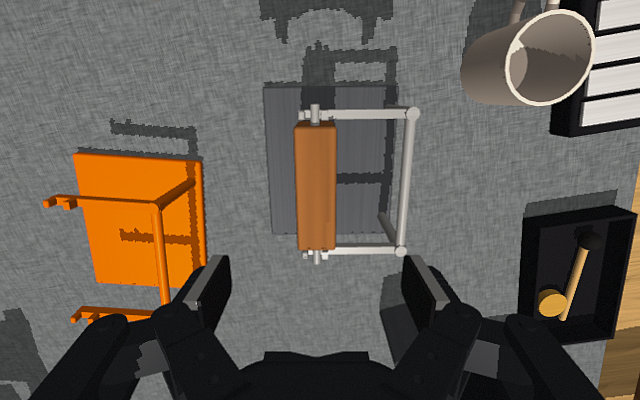

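```bash
python3 - <<'E'
from h import *
import json
c={k:np.array(v) for k,v in json.load(open('w1.json')).items()}
a=cv2.imread('pics/w1.png'); crop(a,250,70,180,200,3,'pics/w1c.png')
p=[.5516,-.2419,-.1665]
for l in [(-.039,-.06,.119),(-.039,.06,.119),(-.001,.06,.119),(-.001,-.06,.119),(-.08,.095,.012),(-.08,-.095,.012)]:
    print(l,proj(c,Rz(p[2])@l+[p[0],p[1],0]).round(1))
E
```

```text
(-0.039, -0.06, 0.119) [[296.8 249.5]]
(-0.039, 0.06, 0.119) [[294.  123.9]]
(-0.001, 0.06, 0.119) [[338.6 123.9]]
(-0.001, -0.06, 0.119) [[335.6 249.5]]
(-0.08, 0.095, 0.012) [[264.2  84.7]]
(-0.08, -0.095, 0.012) [[271.9 234.1]]
```

View pics/w1c.png

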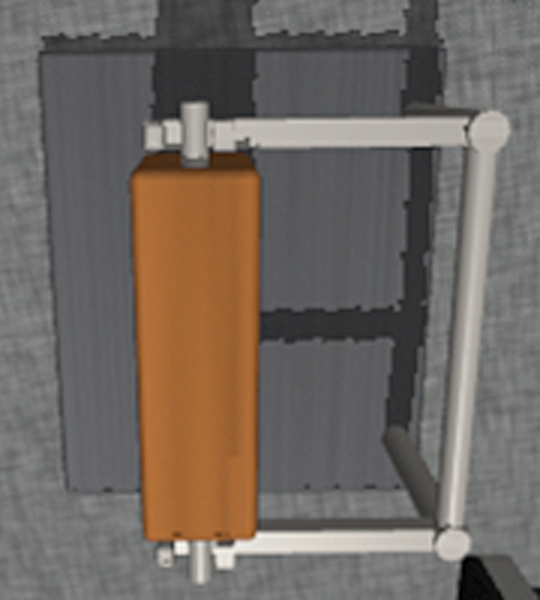

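The wrist view shows the block's top corners at about (293,126), (336,126), (335,249) and (298,249). They agree with the two-camera fit to within about 1–2 px, so I'll grasp. The tips stay at least 28 mm above the underside so they clear the 24 mm stop.

```bash
python3 - <<'E'
from plant import *
from h import *
q=tq(-.1665)
move_l([.532,-.2386,.20],speed=.15)
print(move_l([.532,-.2386,.156],speed=.08,stop_force=8))
f0=read_state()['ft_force']
move_gripper(.03,70)
s=read_state();print(s['t'],s['finger_gap'],s['ee_pos'],s['ft_force']-f0)
move_l([.532,-.2386,.172],speed=.03); 
s=read_state();print(s['t'],s['finger_gap'],s['ee_pos'],s['ft_force']-f0)
move_l([.532,-.2386,.215],speed=.08); pause(.3)
s=read_state();print(s['t'],s['finger_gap'],s['ee_pos'],s['ft_force']-f0)
for n in('wrist','side'): cv2.imwrite(f'pics/{n}2.png',get_image(n)[:,:,::-1])
E
python3 -c "
from h import *
crop(cv2.imread('pics/side2.png'),300,130,140,160,4,'pics/side2c.png')"
```

```text
False
5.65 0.03700756568071767 [ 0.53257865 -0.23886406  0.15676733] [-0.19819331 -0.63907405  2.64075954]
6.3333 0.03692125508300361 [ 0.53189477 -0.23857393  0.17196901] [ 0.19794529  0.46561362 -2.4626224 ]
7.325 0.03683592307485083 [ 0.53168879 -0.23842636  0.21436089] [ 0.44574801 -0.72216661 -3.05170873]
```

View pics/wrist2.png

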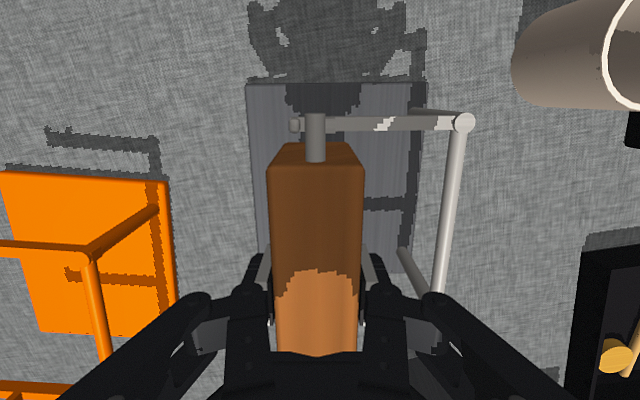

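View pics/side2c.png

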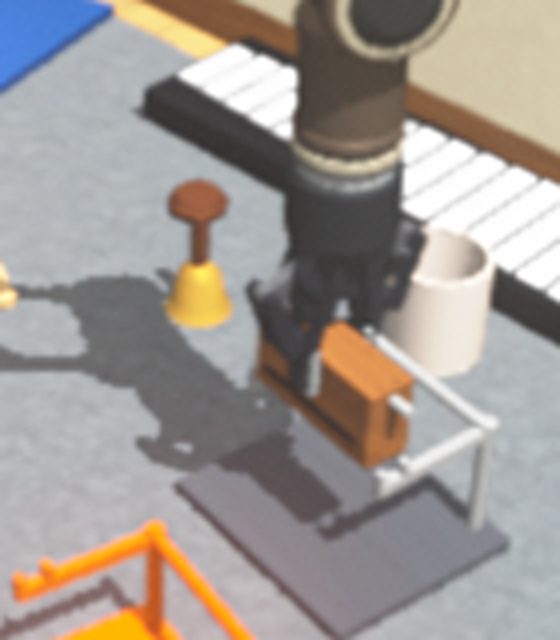

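The block is held level and clear: gap 36.8 mm, and the force change of about 2.5–3 N matches its weight. It is centred between the pads in the wrist view, and the hook below is empty. Next I'll carry it over the board, about 14–17 mm short of home.

```bash
cat >> h.py <<'E'
BX,BY,BA=.5065,.2549,-.4419
def bp(x,y,z): return (Rz(BA)@[x,y,0]+[BX,BY,z]).tolist()
def inb(v): return Rz(BA).T@np.array(v)
def blk(s): 
    v=inb(np.array(s['ee_pos'])-[BX,BY,0]); 
    return v.round(4), np.degrees(R.from_matrix(R.from_quat(tq(BA)).as_matrix().T@R.from_quat(s['tcp_rot']).as_matrix()).as_rotvec()).round(2)
E
python3 - <<'E'
from plant import *
from h import *
import json
move_l([.532,-.2386,.27],speed=.15)
goto(bp(.042,-.002,.27),tq(BA))
move_l(bp(.042,-.002,.16),speed=.12); pause(.4)
s=read_state(); print(s['t'],blk(s),s['finger_gap'],s['ft_force'],inb(s['ft_force']))
c=camera_info('wrist');cv2.imwrite('pics/w3.png',get_image('wrist')[:,:,::-1])
json.dump({k:np.array(v).tolist() for k,v in c.items()},open('w3.json','w'))
cv2.imwrite('pics/s3.png',get_image('side')[:,:,::-1])
p=lambda l: proj(c,bp(*l))
print(p((.075,.075,.036)),p((.001,.075,.048)),p((.071,.075,.048)),p((.1,.11,.012)),p((.093,.075,.036)))
E
python3 -c "
from h import *
crop(cv2.imread('pics/s3.png'),215,110,130,130,4,'pics/s3c.png')"
```

```text
11.1417 (array([ 0.0421, -0.0019,  0.1604]), array([-0.03,  0.03,  0.  ])) 0.03717784438937412 [-0.3173153  -0.69330562 -3.57779268] [ 0.00966328 -0.76240954 -3.57779268]
[[369.65108467 105.54494172]] [[246.61642877 106.1767073 ]] [[366.33710126 106.1450883 ]] [[404.10494889  49.3918756 ]] [[398.5112734  105.57090285]]
```

View pics/w3.png

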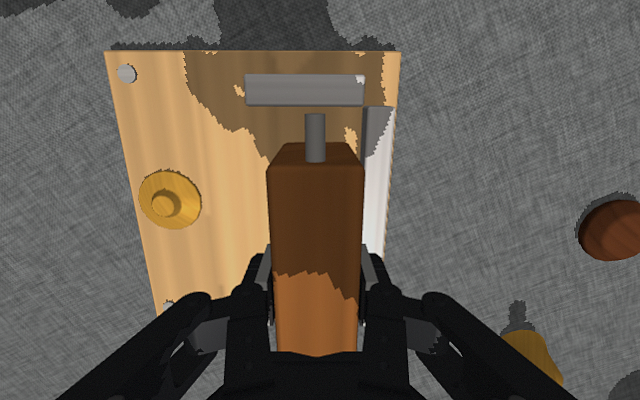

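View pics/s3c.png

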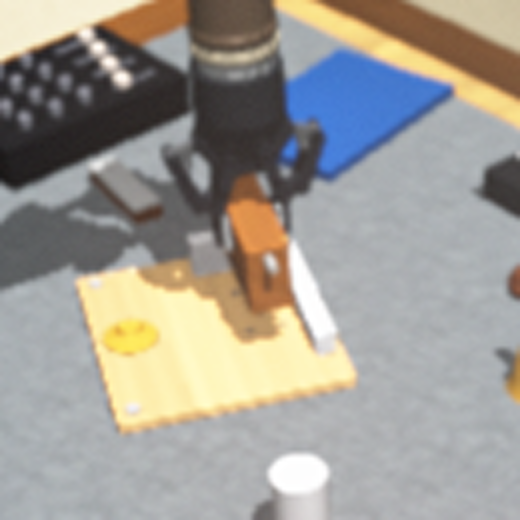

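The predicted stop corners (247,106) and (366,106) coincide with those in the wrist image, and the block hangs square to and left of the long stop. Lowering it now.

```bash
python3 - <<'E'
from plant import *
from h import *
move_l(bp(.042,-.002,.125),speed=.08); pause(.2)
s=read_state(); f0=s['ft_force']
print(move_l(bp(.042,-.002,.108),speed=.015,stop_force=5))
s=read_state(); print(s['t'],blk(s),inb(s['ft_force']-f0))
pause(.3)
s=read_state(); print(s['t'],blk(s),inb(s['ft_force']-f0))
np.save('f0.npy',f0)
E
```

```text
True
12.775 (array([ 0.042 , -0.002 ,  0.1139]), array([ 0.01, -0.02, -0.  ])) [-0.81886079 -0.92232736  5.48242613]
13.075 (array([ 0.042 , -0.0021,  0.1139]), array([ 0.  , -0.01, -0.  ])) [-0.56343931  0.50273535  7.50549912]
```

Contact came at TCP z 0.1139 (0.113 expected). I'll slide it against the long stop first, then along to the end stop.

```bash
python3 - <<'E'
from plant import *
from h import *
f0=np.load('f0.npy')
def rep(m,r=None):
    s=read_state(); print(m,r,round(s['t'],2),blk(s),inb(s['ft_force']-f0).round(1),round(s['finger_gap'],4))
z=.1136
move_l(bp(.042,-.002,z),speed=.02); pause(.1); rep('z')
r=move_l(bp(.064,-.002,z),speed=.015,stop_force=18); rep('x',r)
pause(.3); rep('x')
E
```

```text
z None 13.43 (array([ 0.0424, -0.0017,  0.114 ]), array([ 0.11, -0.12, -0.  ])) [-0.3 -0.8  5.9] 0.0372
x True 14.52 (array([ 0.0555, -0.0017,  0.1141]), array([ 0.77, -0.22,  0.24])) [-0.1 -1.5  5.7] 0.0376
x None 14.82 (array([ 0.0555, -0.0017,  0.1141]), array([ 0.75, -0.21,  0.22])) [-1.4 -0.2  6.4] 0.0369
```

```bash
python3 - <<'E'
from plant import *
from h import *
f0=np.load('f0.npy')
def rep(m,r=None):
    s=read_state(); print(m,r,round(s['t'],2),blk(s),inb(s['ft_force']-f0).round(1),round(s['finger_gap'],4))
for x in (.0575,.0595,.0615):
    r=move_l(bp(x,-.002,.1141),speed=.01,stop_force=30); pause(.15); rep(x,r)
    if -inb(read_state()['ft_force']-f0)[0]>18: break
E
```

```text
0.0575 False 15.29 (array([ 0.0559, -0.0017,  0.1141]), array([ 0.93, -0.21,  0.26])) [-6.4  0.4  8.6] 0.0373
0.0595 False 15.79 (array([ 0.0563, -0.0017,  0.1142]), array([ 1.14, -0.25,  0.31])) [-9.7  2.2 10.9] 0.0371
0.0615 False 16.29 (array([ 0.0567, -0.0016,  0.1142]), array([ 1.35, -0.28,  0.38])) [-14.1   1.5  14.3] 0.0372
```

The arm is soft, at about 2 N/mm, and is tilting slightly (1.35°). I'll counter-tilt the command, ease the downward force, and slide in y in small steps.

```bash
python3 - <<'E'
from plant import *
from h import *
f0=np.load('f0.npy')
def rep(m,r=None):
    s=read_state(); f=inb(s['ft_force']-f0); b=blk(s); print(m,r,round(s['t'],2),*b,f.round(1),round(s['finger_gap'],4)); return f,b
rot=(R.from_quat(tq(BA))*R.from_rotvec(np.radians([-1.2,.2,-.3]))).as_quat()
move_l(bp(.0615,-.0016,.1155),speed=.01,rot=rot); pause(.15); rep('rot')
for y in (.004,.010,.015,.019):
    r=move_l(bp(.0615,y,.1155),speed=.015,stop_force=40); pause(.1); f,b=rep(y,r)
    if abs(f[1])>30: break
E
```

```text
rot None 16.73 [ 0.0544 -0.002   0.114 ] [-0.22  0.02  0.13] [-17.2   4.5  10.3] 0.0373
0.004 False 17.36 [ 0.0547 -0.0012  0.1139] [-0.11 -0.61 -0.04] [-15.2 -11.5  19. ] 0.037
0.01 False 18.01 [0.0549 0.0017 0.1142] [-0.04 -1.03 -0.13] [-13.8 -21.2  26.5] 0.0376
0.015 False 18.59 [0.0549 0.0065 0.1142] [-0.04 -1.05 -0.12] [-14.5 -21.9  25.3] 0.0373
0.019 False 19.11 [0.0549 0.0105 0.1142] [-0.04 -1.05 -0.11] [-13.8 -21.3  25.7] 0.037
```

```bash
python3 - <<'E'
from plant import *
from h import *
f0=np.load('f0.npy')
def rep(m,r=None):
    s=read_state(); f=inb(s['ft_force']-f0); b=blk(s); print(m,r,round(s['t'],2),*b,f.round(1),round(s['finger_gap'],4)); return f,b
rot=(R.from_quat(tq(BA))*R.from_rotvec(np.radians([-1.2,1.2,-.2]))).as_quat()
move_l(bp(.0615,.019,.1165),speed=.01,rot=rot); pause(.15); rep('rot')
for y in (.022,.025,.028):
    r=move_l(bp(.0615,y,.1165),speed=.012,stop_force=40); pause(.1); f,b=rep(y,r)
    if abs(f[1])>32: break
cv2.imwrite('pics/w4.png',get_image('wrist')[:,:,::-1])
E
```

```text
rot None 19.51 [0.0549 0.0123 0.1138] [-0.14  0.17 -0.09] [-12.  -13.1  15.6] 0.0373
0.022 False 20.01 [0.0549 0.0146 0.1138] [-0.12  0.08 -0.1 ] [-12.7 -15.2  17.7] 0.0371
0.025 False 20.51 [0.0549 0.0169 0.1138] [-0.09 -0.01 -0.11] [-12.1 -17.9  19.5] 0.0371
0.028 False 21.01 [0.055  0.0172 0.1138] [-0.02 -0.34 -0.13] [-13.1 -26.8  23.3] 0.0375
```

View pics/w4.png

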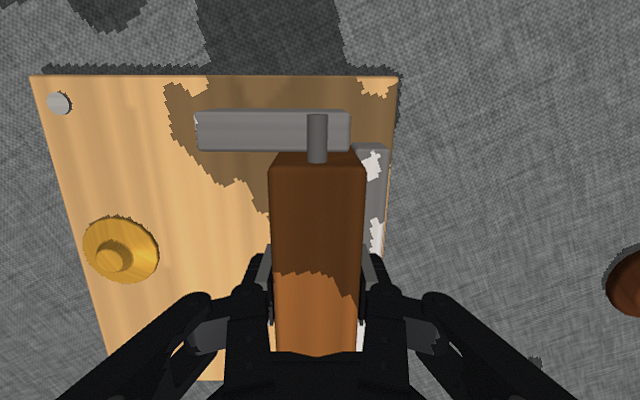

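The jump in Fy with no further travel shows the end stop was reached, and the wrist view shows the block end against it at (316,150). I'll firm up both pushes and ease z.

```bash
python3 - <<'E'
from plant import *
from h import *
f0=np.load('f0.npy')
def rep(m,r=None):
    s=read_state(); f=inb(s['ft_force']-f0); b=blk(s); print(m,r,round(s['t'],2),*b,f.round(1),round(s['finger_gap'],4)); return f,b
rot=(R.from_quat(tq(BA))*R.from_rotvec(np.radians([-1.3,1.9,-.1]))).as_quat()
move_l(bp(.063,.031,.1178),speed=.01,rot=rot); pause(.15); rep('a')
move_l(bp(.063,.034,.1185),speed=.01,rot=rot); pause(.15); rep('b')
pause(.8); rep('c')
s=read_state(); print(s['ft_torque'], np.abs(s['qvel']).max())
for n in('wrist','side','scene'): cv2.imwrite(f'pics/{n}5.png',get_image(n)[:,:,::-1])
crop(cv2.imread('pics/side5.png'),215,120,110,100,5,'pics/side5c.png')
crop(cv2.imread('pics/scene5.png'),345,125,100,100,5,'pics/scene5c.png')
E
```

```text
a None 21.72 [0.0552 0.017  0.1138] [ 0.11 -0.1  -0.13] [-14.1 -32.4  26.1] 0.0373
b None 22.32 [0.0552 0.0174 0.1138] [ 0.18 -0.42 -0.16] [-13.3 -40.   27.7] 0.037
c None 23.12 [0.0552 0.0174 0.1138] [ 0.18 -0.42 -0.15] [-12.8 -39.9  27.6] 0.0372
[-4.24322992  3.60693635 -0.71149049] 0.0013048895239824844
```

View pics/side5c.png

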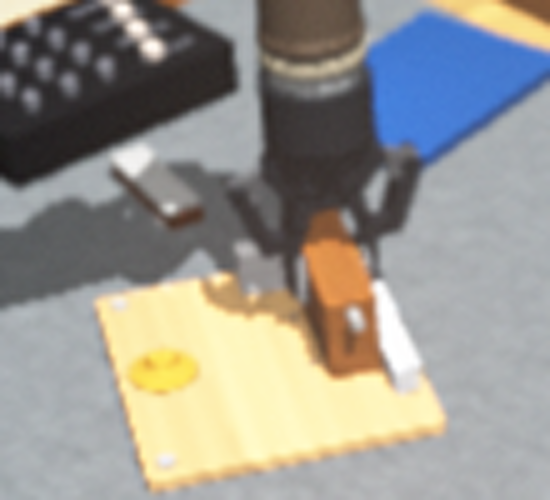

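View pics/scene5c.png

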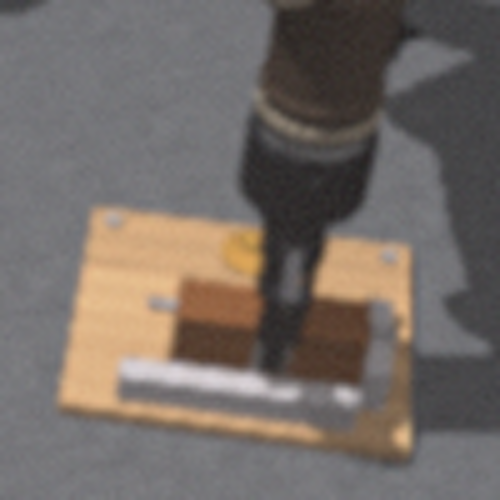

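View pics/wrist5.png

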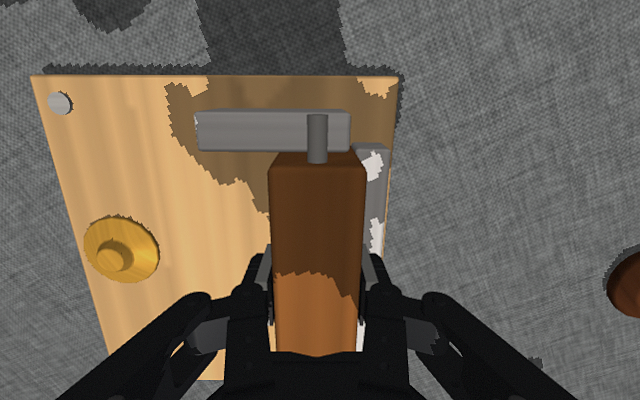

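```bash
python3 - <<'E'
from plant import *
from h import *
f0=np.load('f0.npy')
def rep(m,r=None):
    s=read_state(); f=inb(s['ft_force']-f0); b=blk(s); print(m,r,round(s['t'],2),*b,f.round(1),round(s['finger_gap'],4)); return f,b
rot=(R.from_quat(tq(BA))*R.from_rotvec(np.radians([-1.7,2.2,-.0]))).as_quat()
move_l(bp(.066,.034,.1200),speed=.01,rot=rot); pause(.3); rep('a')
pause(.5); rep('b')
E
```

```text
a None 24.06 [0.0552 0.0172 0.1139] [ 0.14 -0.23 -0.08] [-17.3 -37.7  26.2] 0.0369
b None 24.56 [0.0552 0.0172 0.1138] [ 0.14 -0.23 -0.07] [-17.8 -36.9  25.1] 0.037
```

The block is steady with Fx ≈ −18 N, Fy ≈ −37 N, Fz ≈ 25 N and tilts under 0.3°, so I'm handing in.

```bash
python3 - <<'E'
from plant import *
print(job_done()); print(read_state()['t'])
E
```

```text
the job is handed in; nothing more can be done
None
the job is handed in; nothing more can be done
```

I lifted the wood block off the grey steel stand, stood it on the board, slid it along the long stop into the end stop, and handed in while still gripping and pressing. I don't know the verdict, because `job_done()` reports none. The last reading before hand-in was at 24.6 s of the 45 s.

| Last check (board frame) | Reading |
|---|---|
| Gripper position | x = 0.0552, y = 0.0172 m (home is 0.056, 0.015) |
| Gripper tilt and yaw | under 0.3° |
| Wrist force along x, towards the long stop | about 18 N |
| Wrist force along y, towards the end stop | about 37 N |
| Downward force | about 25 N |
| Finger gap | 37 mm, holding |

- **Stop forces:** these were inferred from the wrist, not measured at the stops. Allowing for friction, I estimate at least about 10 N on the end stop. The long stop should be near 18 N, because the block slid along it without moving in x.
- **Position in y:** the gripper read about 2 mm beyond nominal home. I put this down to calibration or a small grip offset, since the block had stopped moving against the end stop. It is within the 4 mm tolerance.
- **Other objects:** the finger cymbal still looked in place in the pictures taken just before hand-in. The path was planned to pass above everything else; I did not compare every object's position before and after.

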